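# Tip the plain jar lids into the crock, keep the clinging one on the tray

## Task

Three white jar lids lie on the little metal tray; they look alike, but one has a rubber ring underneath and clings a good deal more than the two plain ones. Lift the tray from the breadboard by its upright wooden grip without losing a lid, rest its open edge gently on the rim of the blue crock, and, keeping it resting there, tip it little by little, just far enough that the two plain lids slide into the crock while the clinging one stays on the tray. Once both are in, set the tray with the remaining lid back flat on the breadboard and let go, leaving the crock and everything else where they stand.

Things in the scene. Friction and masses are not known exactly. Their poses are not given: they have to be found in the camera images.
- tray: Small dark sheet-steel tray, about 280 g, lying on the breadboard. Floor 110 (x) x 144 (y) x 3 mm; origin under the floor's centre (underside), z up. Lips on three sides (+y, -y, +x), 3 mm thick, tops 22 mm above the underside; the -x edge is open and faces the robot at the start.
- tray_grip (a point): Point in the tray's upright dark wooden grip block, 100 mm from the tray's origin along its +x, 35 mm above its underside. Block 18 mm (x) x 50 mm (y), from 3 to 53 mm above the underside, on a tongue 36 mm wide, 3 mm thick, that runs out behind the +x lip to x = 109 mm; 36 mm free between lip and block.
- tray_edge (a point): Middle of the tray's open edge at its underside, 55 mm from the tray's origin along its -x.
- tray_mid (a point): Middle of the tray's whole length with its grip (27 mm from the tray's origin along its +x), at the underside.
- lid0: White plastic jar lid, a disc 42 mm in diameter, 9 mm thick, about 14 g: one of three look-alikes lying side by side across the tray in any order. Origin at the centre of its underside, z up. On the tray the plain ones begin to slide at a tilt of 10 to 25 degrees, the clinging one at 1.8 times the slope (18 to 40 degrees), both differing each time with the day's friction.
- lid1: One of the three look-alike lids.
- lid2: One of the three look-alike lids.
- crock: Open round blue ceramic crock standing loose, 1.7 kg: outer radius 96 mm, inner radius 90 mm, rim 100 mm above its underside, inner floor 8 mm above it. Origin at the centre of its underside, z up. It stands on the other side (left or right) from the breadboard.
- board: Wooden breadboard fixed to the worktop, 230 (x) x 200 (y) x 10 mm; origin at the centre of its underside, top 10 mm above it.
- jar0: Small glass jar with a white cap, 58 mm in diameter, 85 mm high, between breadboard and crock. Bystander; origin at its underside.
- jar1: Glass jar with a steel cap, same size, in the row behind. Bystander.
- jar2: Glass jar with a steel cap, same size, in the row behind. Bystander.
- key: Steel lid-sealing key standing on its round 72 mm base, crank on top, 128 mm high, between breadboard and crock near the robot. Bystander.
- stack: Stack of five larger white plastic lids, 80 mm in diameter, 47 mm high, in the row behind. Bystander: not the lids to tip.
- spoon_rest: Round wooden spoon rest, 100 mm in diameter with a stub handle reaching 80 mm from its centre, 20 mm high, in the row behind. Bystander.

How it is judged (in metres and radians):
On the way, in this order (a step that is already met when the one before it is completed fails the run):
1. the tray is lifted at least 40 mm off the breadboard with all three lids on it (height (world z) of tray above 0.05 m and height (world z) of tray_edge above 0.04 m and x of lid0 in the frame of tray between -0.06 and 0.055 m and y of lid0 in the frame of tray between -0.072 and 0.072 m and z of lid0 in the frame of tray between -0.005 and 0.035 m and x of lid1 in the frame of tray between -0.06 and 0.055 m and y of lid1 in the frame of tray between -0.072 and 0.072 m and z of lid1 in the frame of tray between -0.005 and 0.035 m and x of lid2 in the frame of tray between -0.06 and 0.055 m and y of lid2 in the frame of tray between -0.072 and 0.072 m and z of lid2 in the frame of tray between -0.005 and 0.035 m), for 0.1 s.
2. the tray rests on the crock's rim (contact over 0.4 N) with all three lids still on it (contact force between tray and crock above 0.4 N and height (world z) of tray above 0.09 m and x of lid0 in the frame of tray between -0.06 and 0.055 m and y of lid0 in the frame of tray between -0.072 and 0.072 m and z of lid0 in the frame of tray between -0.005 and 0.035 m and x of lid1 in the frame of tray between -0.06 and 0.055 m and y of lid1 in the frame of tray between -0.072 and 0.072 m and z of lid1 in the frame of tray between -0.005 and 0.035 m and x of lid2 in the frame of tray between -0.06 and 0.055 m and y of lid2 in the frame of tray between -0.072 and 0.072 m and z of lid2 in the frame of tray between -0.005 and 0.035 m), for 0.15 s.
3. both plain lids (lid0, lid1) are in the crock and the clinging one (lid2) is on the tray, which, tipped more than 7 degrees, rests on its rim (contact over 0.2 N) (contact force between tray and crock above 0.2 N and angle between tray's own z axis and vertical above 0.12 rad and horizontal distance between each of lid0, lid1 and crock below 0.09 m and z of lid0 in the frame of crock between 0 and 0.085 m and z of lid1 in the frame of crock between 0 and 0.085 m and x of lid2 in the frame of tray between -0.06 and 0.055 m and y of lid2 in the frame of tray between -0.072 and 0.072 m and z of lid2 in the frame of tray between -0.005 and 0.035 m), for 0.1 s.
At the end, for the whole second after the job is handed in: Both plain lids lie in the crock below its rim, the clinging lid on the tray; the tray lies released and flat (3 degrees) on the breadboard, the middle of its whole length within 45 mm of the board centre; the crock is upright within 25 mm of its start; all at rest (horizontal distance between each of lid0, lid1 and crock below 0.09 m and z of lid0 in the frame of crock between 0 and 0.085 m and z of lid1 in the frame of crock between 0 and 0.085 m and x of lid2 in the frame of tray between -0.06 and 0.055 m and y of lid2 in the frame of tray between -0.072 and 0.072 m and z of lid2 in the frame of tray between -0.005 and 0.035 m and horizontal distance between tray_mid and board below 0.045 m and angle between tray's own z axis and vertical below 0.06 rad and z of tray in the frame of board between 0.006 and 0.016 m and angle between crock's own z axis and vertical below 0.05 rad and distance of crock from where it was at the start of the episode below 0.025 m and contact force between the fingers and tray below 0.1 N and linear speed of each of tray, crock, lid0, lid1, lid2 below 0.02 m/s); the robot touches nothing.
It fails at once if the clinging lid leaves the tray (distance between lid2 and tray above 0.1 m).
It fails at once if the crock is pushed more than 25 mm or tipped by more than 9 degrees (distance of crock from where it was at the start of the episode above 0.025 m or angle between crock's own z axis and vertical above 0.15 rad).
It fails at once if the tray is pressed on the crock with more than 30 N, or the robot itself with more than 10 N (contact force between tray and crock above 30 N or contact force between any of the arm, the fingers and crock above 10 N).
It fails at once if a bystander is moved more than 25 mm or knocked over (distance of any of jar0, jar1, jar2, key, stack, spoon_rest from where it was at the start of the episode above 0.025 m or angle between any of jar0, jar1, jar2, key, stack, spoon_rest's own z axis and vertical above 0.4 rad).
It also fails if it takes over 72 s, if anything falls off the work surface, if the arm or the gripper's body presses on something with over 40 N, if the wrist force passes 120 N, or if a joint passes its speed limit or range.

## Robot

A 6-joint arm with a two-finger parallel gripper is mounted at the origin on the work surface. World frame = base frame: x ahead of the robot, y to its left, z up, the work surface at z = 0. Lengths are in m, angles in degrees, forces in N, time in s.
With the tool pointing down it reaches from about 0.325 to 0.85 m from the base axis. Payload 15.5 kg.
Tool frame: the origin (TCP) lies between the finger pads; the fingertips stand arm.tip_extent ahead of it and the grasp point (between the pads) lies 5 mm behind it (arm.tip_extent is the distance from the TCP to the fingertips, in m); z points along the fingers, y is the line along which they close (so a half turn about z gives the same grasp; the last joint's range is limited). The gripper opens to 91 mm and grips with 3 to 60 N. Pads are 32 mm wide; open, the fingers measure 118 mm over their backs; the gripper's body (76 mm by 178 mm) begins 60 mm behind the grasp point.
Start: joints at [-78.638, 28.281, 77.091, -0, 74.628, -5.472], TCP at [0.181, -0.598, 0.228] pointing down, gripper open.
Joint ranges: [-166.48, 166.48], [-47.26, 123.95], [12.59, 153.08], [-70.14, 250.14], [6.76, 159.57], [-176.63, 176.63]. Speed limits (degrees/s): [108.29, 108.29, 147.25, 172.46, 172.46, 172.46].

## Interface

Orientations are given as a 3x3 rotation matrix whose columns are the frame's x, y, z axes.
In Python, from rig import arm, hand, kin, telemetry, optics gives the robot as it stands. Calls block until the motion is done:
- arm.move_to(position, orientation): joint-space move of the TCP to a pose.
- arm.move_l(position, orientation=None, feed=0.15): straight line of the TCP; orientation=None keeps the orientation; feed is the mean speed in m/s.
- arm.move_joints(angles): joint-space move.
- hand.grip(opening): finger opening in m; the grip force is fixed at half the most; returns when the fingers have stopped.
- arm.sleep(seconds).
- kin.solve_ik(position, orientation): joint angles nearest the present ones, or None.
- telemetry.observe(): the state.
- optics.snapshot(name): name is "side" or "top" or "wrist"; returns the picture (480x640x3 uint8, red, green, blue); there is no depth.
- optics.get_calibration(name): a dict with "intrinsics" (3x3 intrinsics, pixels), "k1" (the pictures are not rectified: a ray, as slopes to the right and down, at radius r is drawn at 1 + k1 r^2 times it, then the intrinsics apply), "cam_to_world" (4x4, takes a point from camera to world coordinates). Camera axes: x right, y down, z forward; pixel columns grow to the right and rows downward; lengths in m; the calibration is good to about 2 mm. A picture is of the moment at which its call begins: read the wrist's pose just before it. get_calibration takes no time and is no camera call; for the wrist camera it gives the pose at the moment of the call.
A pose or a line that the arm cannot do raises arm.Unreachable and nothing moves.
- arm.sign_off(): hands the job in; it is judged then, once.
Trained networks look in the newest picture that a camera, given by its name, has taken for a name from the list of things; names that differ only in an ending like _2 or _b are one class to them, and where a whole thing is asked for, a point or a joint stands for the part that bears it (a point fixed in the world has none). Each returns a list of dicts, best first, with "conf" (0 to 1); they miss things now and then, are a little off and sometimes report something else, mostly with a low value. They report only what shows in the picture. A call takes as long as a camera call.
- optics.spot_in(target, camera): "extent" ([left, top, right, bottom] in pixels, round what is visible of it).
- optics.masks_of(target, camera): "mask" (480x640 bool, what is visible of it) and "extent" ([left, top, right, bottom] in pixels, round what is visible of it).
The state is a dict: "t": time; "joint_positions": joint angles; "dq": joint speeds; "tau": joint torques, N m; "ee_pos": TCP position; "tool_rot": TCP orientation; "force": force on the tool from outside, world axes, zero at the start; "torque": the same for the moment, N m; "width": finger opening in m; "grasp_force": force on a finger pad.
Only numpy, scipy, OpenCV 4.12 (cv2) and the standard library are available. Lean on these libraries where they do the work, as an engineer would, in place of code of your own. Each camera call takes 0.05 s, during which the arm holds its last target. There are 200 camera calls.

## Working session

There is one attempt and no reset: what is moved stays moved. The work goes in short steps, each a Python script; the robot and the scene stay as the last script left them, time stands still between calls to the robot, and variables do not carry over. Pictures are saved under pics/ and viewed, at most 10 in all, crops included, and the job is handed in when it is done.

```bash
mkdir -p pics; ls; cat > h.py <<'E'
import numpy as np, cv2
from rig import arm, hand, kin, telemetry, optics
def pix2plane(cam,uv,z,cal=None):
    c=cal or optics.get_calibration(cam); K=np.array(c["intrinsics"]);T=np.array(c["cam_to_world"])
    uv=np.atleast_2d(np.array(uv,float))
    d=np.c_[(uv[:,0]-K[0,2])/K[0,0],(uv[:,1]-K[1,2])/K[1,1]]
    s=d.copy()
    for _ in range(20): s=d/(1+c["k1"]*(s**2).sum(1))[:,None]
    r=np.c_[s,np.ones(len(s))]@T[:3,:3].T
    o=T[:3,3]; return o+r*((z-o[2])/r[:,2])[:,None]
def snap(cam,name):
    im=optics.snapshot(cam); cv2.imwrite(f"pics/{name}.png",im[:,:,::-1]); return im
E
python3 - <<'E'
from h import *
np.set_printoptions(precision=3,suppress=True)
for c in("top","side"):
    snap(c,c+"0"); k=optics.get_calibration(c); print(c,k["intrinsics"],k["k1"],np.array(k["cam_to_world"]))
    for n in("tray","tray_grip","lid0","crock","board","jar0","jar1","key","stack","spoon_rest"):
        for d in optics.masks_of(n,c)[:4]:
            m=d["mask"]; ys,xs=np.nonzero(m); print(n,round(d["conf"],2),np.array(d["extent"]).round(0),m.sum(),xs.mean().round(1),ys.mean().round(1))
s=telemetry.observe(); print(s,arm.tip_extent)
E
```

```text
pics
rig.py
top [[573.411   0.    318.942]
 [  0.    573.411 237.932]
 [  0.      0.      1.   ]] -0.12217018664413544 [[ 0.019 -0.988  0.156  0.361]
 [-1.    -0.018  0.004 -0.032]
 [-0.002 -0.156 -0.988  1.037]
 [ 0.     0.     0.     1.   ]]
tray 0.64 [389. 265. 481. 368.] 4632 435.4 323.1
tray_grip 0.85 [389. 263. 482. 368.] 4814 435.2 323.2
tray_grip 0.34 [102. 247. 225. 364.] 11091 162.1 306.0
lid0 0.88 [420. 324. 446. 345.] 443 432.3 332.8
lid0 0.83 [448. 323. 473. 343.] 453 460.0 331.6
lid0 0.67 [422. 112. 459. 152.] 1205 442.0 131.3
lid0 0.56 [398. 318. 422. 341.] 447 407.4 328.7
crock 0.64 [103. 249. 227. 363.] 10996 162.3 306.0
crock 0.44 [325. 107. 374. 161.] 1763 349.0 133.3
crock 0.32 [388. 264. 482. 370.] 4819 435.2 322.9
crock 0.25 [421. 110. 462. 151.] 1223 442.2 131.5
board 0.78 [374. 243. 500. 388.] 8356 440.1 309.7
jar0 0.95 [242. 117. 277. 156.] 1142 257.0 134.8
jar0 0.76 [293. 185. 324. 226.] 1016 306.8 203.6
jar0 0.68 [423. 110. 460. 151.] 1174 442.7 131.3
jar1 0.95 [242. 117. 277. 156.] 1142 257.0 134.8
jar1 0.76 [293. 185. 324. 226.] 1016 306.8 203.6
jar1 0.68
[... 1253 characters left out ...]
 2117 370.3 265.5
stack 0.73 [220. 175. 268. 218.] 1669 243.4 196.1
spoon_rest 0.96 [ 76. 287. 154. 345.] 3289 115.2 317.2
spoon_rest 0.63 [273. 122. 306. 169.] 1221 287.2 145.3
{'t': 1.1, 'joint_positions': array([-78.638,  28.28 ,  77.091,   0.   ,  74.629,  -5.472]), 'dq': array([ 0.017, -0.041,  0.017,  0.027, -0.014, -0.085]), 'tau': array([  0.001, -87.872, -38.225,   0.071,   0.044,  -0.   ]), 'ee_pos': array([ 0.181, -0.598,  0.228]), 'tool_rot': array([[ 0.957,  0.29 ,  0.   ],
       [ 0.29 , -0.957, -0.   ],
       [ 0.   ,  0.   , -1.   ]]), 'force': array([-0.08 ,  0.252,  0.675]), 'torque': array([-0.027,  0.017, -0.027]), 'grasp_force': 0.0, 'width': 0.09126626280110602} 0.014
```

View pics/top0.png

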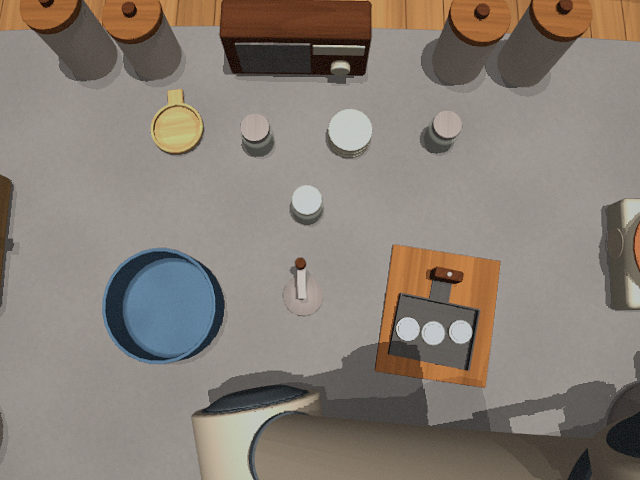

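View pics/side0.png

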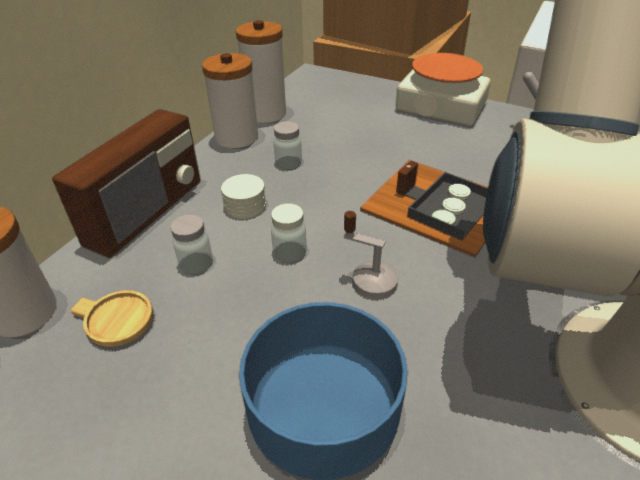

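Top view: tray on the board at lower right, with lids at (407,329), (432,333), (460,332) and the grip at (448,275) pointing away from the robot. The crock is at left, around (163,306). The key (302,290) and jar0 (307,204) stand in between, and the side view agrees. Next I locate things in world coordinates.

```bash
python3 - <<'E'
from h import *
np.set_printoptions(precision=4,suppress=True)
optics.snapshot("top")
def mask(n,f=lambda d:True): return [d["mask"] for d in optics.masks_of(n,"top") if f(d)][0].astype(np.uint8)
P=lambda uv,z:pix2plane("top",uv,z)[:,:2]
m=mask("crock"); c=max(cv2.findContours(m,0,1)[0],key=len)[:,0]
# crock rim fit: outer silhouette on z=.1 
w=P(c,.1).astype(np.float32); print("crock",cv2.minEnclosingCircle(w), cv2.fitEllipse(w))
for n,z in(("board",.01),("tray",.013)):
    m=mask(n); c=max(cv2.findContours(m,0,1)[0],key=len)[:,0]; w=P(c,z).astype(np.float32)
    r=cv2.minAreaRect(w); print(n,r); print(cv2.boxPoints(r))
for uv,z,n in(([[407.4,328.7],[432.3,332.8],[460,331.6]],.022,"lids"),([[439,271.5],[461,275]],.063,"griptop"),([[390,294],[478,313],[469,369]],.032,"traycorners"),([[306.8,203.6]],.085,"jar0"),([[303,293]],.005,"keybase"),([[300,263],[302,297]],.128,"crank"),([[257,127]],.085,"jar1"),([[349,131]],.047,"stack"),([[177,127]],.02,"rest")): print(n,P(uv,z))
print("boardc",P([[393,244],[500,261],[485,388],[376,371]],.01))
E
```

```text
crock ((0.3909900486469269, 0.228907510638237), 0.10309307277202606) ((0.39202985167503357, 0.2293979674577713), (0.189041405916214, 0.20447438955307007), 173.95054626464844)
board ((0.387957364320755, -0.2432580590248108), (0.20097388327121735, 0.23166653513908386), 82.05138397216797)
[[ 0.2593 -0.3268]
 [ 0.4888 -0.3588]
 [ 0.5166 -0.1598]
 [ 0.2871 -0.1277]]
tray ((0.3882580101490021, -0.24093712866306305), (0.1511954814195633, 0.17303696274757385), 79.21358489990234)
[[ 0.2891 -0.299 ]
 [ 0.4591 -0.3314]
 [ 0.4874 -0.1829]
 [ 0.3174 -0.1505]]
lids [[ 0.3625 -0.1857]
 [ 0.3558 -0.2298]
 [ 0.3584 -0.2792]]
griptop [[ 0.4602 -0.2341]
 [ 0.4548 -0.2722]]
traycorners [[ 0.4224 -0.1536]
 [ 0.3911 -0.3092]
 [ 0.2939 -0.2922]]
jar0 [[ 0.5697 -0.0058]]
keybase [[ 0.4231 -0.0004]]
crank [[ 0.4634  0.0017]
 [ 0.4093 -0.0027]]
jar1 [[0.7049 0.0842]]
stack [[ 0.7139 -0.078 ]]
rest [[0.727 0.243]]
boardc [[ 0.5143 -0.1616]
 [ 0.4865 -0.358 ]
 [ 0.2591 -0.3266]
 [ 0.2875 -0.1321]]
```

```bash
cat >> h.py <<'E'
def rotz(a): c,s=np.cos(a),np.sin(a); return np.array([[c,-s,0],[s,c,0],[0,0,1]])
def roty(a): c,s=np.cos(a),np.sin(a); return np.array([[c,0,s],[0,1,0],[-s,0,c]])
TT=np.array([[0,1,0],[1,0,0],[0,0,-1.]])  # tool axes in tray frame (cols): x=Y,y=X,z=-Z
OFF=np.array([.100,0,.030])
def tcp(p,R): return np.asarray(p)+R@OFF, R@TT
CR=np.array([.3915,.229,0])
def tilted(phi,th,d=.046,piv=.058,zc=.100):
    """tray pose: azimuth phi (rad) seen from crock centre, tilt th (rad), pivot piv from centre at height zc, edge d"""
    R=rotz(phi)@roty(-th)
    P=CR+rotz(phi)@[piv,0,0]+[0,0,zc]
    return P+R@np.array([.055-(piv-d),0,0]),R
E
python3 - <<'E'
from h import *
np.set_printoptions(precision=3,suppress=True)
for f in(0,15,30,60,90):
    for t in(-3,0,15,30,40):
        q=kin.solve_ik(*tcp(*tilted(np.radians(f),np.radians(t)))); print(f,t,q)
R=rotz(np.radians(-11.2)); g=np.array([.4575,-.253,.16])
arm.move_to(g+[0,0,.03],R@TT); 
hand.grip(.045)
k=optics.get_calibration("wrist"); im=snap("wrist","w0"); print(k)
p=np.array(k["cam_to_world"])
s=telemetry.observe(); print(s["t"],s["joint_positions"],s["ee_pos"],s["force"])
for d in optics.masks_of("tray","wrist")[:2]+optics.masks_of("lid0","wrist")[:4]+optics.masks_of("tray_grip","wrist")[:2]: print(d["conf"],d["extent"])
E
```

```text
0 -3 [15.291 36.687 79.319  0.86  66.891 14.934]
0 0 [15.748 34.893 81.688 -0.    63.419 15.748]
0 15 [18.647 26.702 93.789 -6.668 45.458 22.741]
0 30 [ 22.897  20.602 106.148 -24.941  27.474  42.512]
0 40 [ 26.739  18.519 114.418 -59.584  19.595  79.174]
15 -3 [20.216 37.781 76.895  0.293 68.312  5.1  ]
15 0 [20.37  35.915 79.464 -0.    64.621  5.37 ]
15 15 [21.352 27.293 92.612 -2.312 45.207  7.766]
15 30 [ 22.817  20.584 106.181  -9.713  23.77   15.683]
15 40 [ 24.184  17.99  115.442 -40.517   9.085  47.221]
30 -3 [25.143 38.163 76.046 -0.272 68.78  -4.752]
30 0 [25.001 36.272 78.686 -0.    65.042 -4.999]
30 15 [24.093 27.499 92.2    2.144 45.397 -7.213]
30 30 [ 22.734  20.578 106.192   9.055  23.692 -14.604]
30 40 [ 21.457  17.802 115.805  39.395   8.653 -45.638]
60 -3 [ 34.688  36.748  79.183  -1.395  66.787 -24.732]
60 0 [ 33.949  34.951  81.563  -0.     63.486 -26.051]
60 15 [ 29.292  26.736  93.723  10.404  47.042 -36.975]
60 30 [ 22.581  20.601 106.15   33.657  33.243 -62.64 ]
60 40 [ 16.645  18.49  114.475  61.256  30.219 -93.473]
90 -3 [ 43.179  32.741  88.019  -2.493  61.
[... 183 characters left out ...]
40 [  14.071   20.305  110.915   52.802   51.513 -111.232]
{'intrinsics': array([[332.269,   0.   , 316.789],
       [  0.   , 332.269, 235.237],
       [  0.   ,   0.   ,   1.   ]]), 'k1': -0.05999411760415108, 'cam_to_world': array([[ 0.981, -0.187, -0.053,  0.472],
       [-0.194, -0.944, -0.267, -0.177],
       [ 0.   ,  0.272, -0.962,  0.346],
       [ 0.   ,  0.   ,  0.   ,  1.   ]])}
3.8167 [-35.487  22.63   94.214   0.     63.154 -24.288] [ 0.458 -0.253  0.19 ] [-0.173  0.352 -1.19 ]
0.78 [153.7, 150.1, 326.9, 287.1]
0.32 [535.1, 140.5, 640.0, 204.2]
0.73 [191.7, 199.3, 237.5, 239.7]
0.71 [208.6, 243.2, 251.4, 280.2]
0.62 [187.4, 151.9, 229.7, 196.4]
0.74 [149.2, 146.0, 324.5, 292.5]
```

View pics/w0.png

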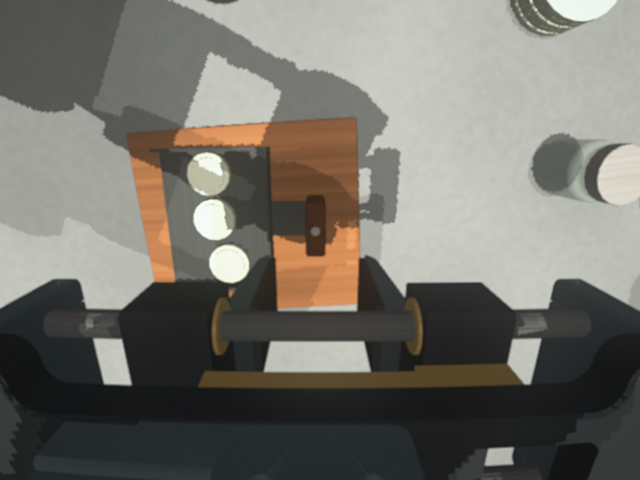

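Wrist view: grip top spans about (304–326, 196–255), with its bright centre dot at (315,231). The +x lip runs near column 270, and the three lids are intact at (208,174), (214,220) and (229,262).

```bash
python3 - <<'E'
from h import *
np.set_printoptions(precision=4,suppress=True)
k=optics.get_calibration("wrist")
P=lambda uv,z:pix2plane("wrist",uv,z,k)[:,:2]
print("grip dot",P([[315.5,231]],.063)); b=P([[307,203],[324,203],[325,255],[307,255]],.063); print("top face",b,b.mean(0))
l=P([[268,149],[270,256]],.032); d=l[0]-l[1]; print("lip",l,"yaw",np.degrees(np.arctan2(-d[0],d[1])))
t=P([[162,152],[268,149]],.032); d=t[1]-t[0]; print(t,np.degrees(np.arctan2(d[1],d[0])))
print("lids",P([[208,174],[214,220],[229,262]],.022))
im=cv2.imread("pics/w0.png")[130:310,130:380]; cv2.imwrite("pics/w0c.png",cv2.resize(im,None,fx=3,fy=3))
print("top dot",pix2plane("top",[[450,274]],.063))
E
```

```text
grip dot [[ 0.4562 -0.252 ]]
top face [[ 0.4539 -0.226 ]
 [ 0.4683 -0.2289]
 [ 0.4602 -0.2756]
 [ 0.4443 -0.2724]] [ 0.4567 -0.2507]
lip [[ 0.4269 -0.1751]
 [ 0.4047 -0.2767]] yaw -12.30032410486651
[[ 0.3291 -0.1575]
 [ 0.4269 -0.1751]] -10.187675883679006
lids [[ 0.3628 -0.1863]
 [ 0.356  -0.2317]
 [ 0.359  -0.278 ]]
top dot [[ 0.4562 -0.2531  0.063 ]]
```

View pics/w0c.png

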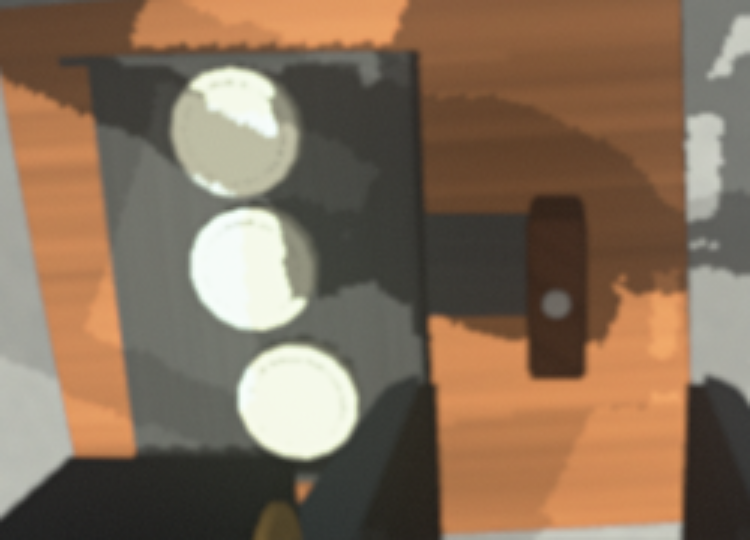

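```bash
python3 - <<'E'
from h import *
np.set_printoptions(precision=4,suppress=True)
yaw=np.radians(-11.2); R=rotz(yaw)
g=np.array([.4564,-.2517,.045]); p=g-R@[.1,0,.035]
T,Q=tcp(p,R)
arm.move_l(T+[0,0,.06],Q,feed=.2); arm.move_l(T,feed=.08)
print(telemetry.observe()["force"])
hand.grip(0.0); s=telemetry.observe(); print(s["width"],s["grasp_force"],s["force"],s["ee_pos"]-T)
arm.move_l(T+[0,0,.05],feed=.05)
t3=R@roty(np.radians(3))   # +x side down
arm.move_l(tcp(p+[0,0,.19],t3)[0],tcp(p,t3)[1],feed=.1)
arm.sleep(.3)
for _ in range(6): print(telemetry.observe()["force"]); arm.sleep(.05)
snap("side","s1"); s=telemetry.observe(); print(s["t"],s["width"],s["grasp_force"])
E
```

```text
[ 0.0966 -0.0307 -0.7156]
0.017910271775916625 29.997990131378174 [-0.6049 -0.6047  4.9599] [ 0.0001 -0.      0.0002]
[ 1.1756 -0.7466 -3.0026]
[-0.6362 -0.1938 -2.9612]
[ 0.1699 -0.5401 -2.8577]
[-0.5504  0.8622 -2.6726]
[ 0.2085  0.8764 -2.486 ]
[ 0.5847  0.1333 -3.4256]
9.2917 0.017853318468728435 29.994522035121918
```

View pics/s1.png

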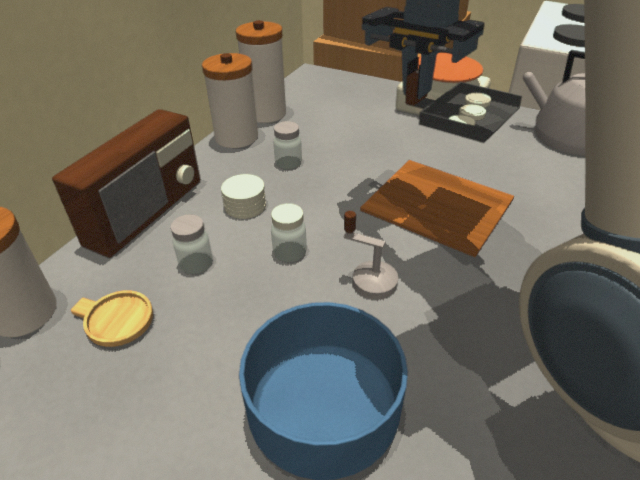

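Side view: tray lifted (about (470,110)) with all three lids on it; the board is clear. Next I refine the crock centre and carry the tray over.

```bash
python3 - <<'E'
from h import *
from scipy.optimize import least_squares
np.set_printoptions(precision=4,suppress=True)
optics.snapshot("top"); m=optics.masks_of("crock","top")[0]; print(m["conf"],m["extent"])
c=max(cv2.findContours(m["mask"].astype(np.uint8),0,1)[0],key=len)[:,0]
w=pix2plane("top",c,.1)[:,:2]; w=w[w[:,1]>.24]
f=lambda q:np.hypot(*(w-q[:2]).T)-.096
r=least_squares(f,[.39,.23],loss="soft_l1",f_scale=.002); print(r.x,np.abs(r.fun).mean())
r2=least_squares(lambda q:np.hypot(*(w-q[:2]).T)-q[2],[.39,.23,.096],loss="soft_l1",f_scale=.002); print(r2.x)
CR[:2]=r.x
open("h.py","a").write(f"CR[:2]=[{r.x[0]:.4f},{r.x[1]:.4f}]\nPHI=np.radians(20)\n")
phi=np.radians(20)
p,R=tilted(phi,np.radians(-3),zc=.20)
arm.move_l(*tcp(p,R),feed=.12)
p,R=tilted(phi,0,zc=.13); arm.move_l(*tcp(p,R),feed=.06)
snap("side","s2"); s=telemetry.observe(); print(s["t"],s["ee_pos"],s["joint_positions"])
k=optics.masks_of("lid0","side"); print([(round(d["conf"],2),d["extent"]) for d in k])
snap("top","t2"); k=optics.masks_of("lid0","top"); print([(round(d["conf"],2),d["extent"]) for d in k])
E
python3 -c "
import cv2,numpy as np
cv2.imwrite('pics/m2.png',np.hstack([cv2.resize(cv2.imread('pics/s2.png')[150:480,150:550],(400,330)),cv2.resize(cv2.imread('pics/t2.png')[100:430,0:400],(400,330))]))"
```

```text
0.92 [122.4, 248.5, 226.5, 336.3]
[0.4752 0.1794] 0.01279813155013915
[0.4564 0.2571 0.0304]
15.3 [0.6644 0.2482 0.1605] [15.6654 38.6106 68.1591 -0.0012 73.1824 -4.3344]
[(0.97, [187.2, 267.4, 222.3, 291.3]), (0.79, [188.5, 238.6, 222.0, 267.2]), (0.69, [179.6, 294.4, 213.0, 314.2]), (0.56, [341.8, 214.7, 400.5, 300.3]), (0.16, [75.4, 289.1, 149.9, 345.2])]
[(0.7, [187.3, 170.0, 207.0, 191.7]), (0.67, [160.4, 183.4, 181.1, 208.2]), (0.65, [132.9, 192.8, 157.4, 220.7])]
```

View pics/m2.png

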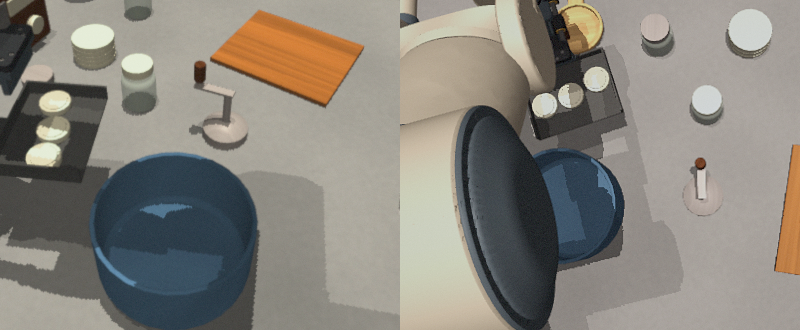

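The crock fit was spoiled by the arm blocking the top view. The tray is still safe at (60,130) in the left half, with all three lids, beyond the crock. I redo the fit on the first, unobstructed picture and cross-check it with the side picture.

```bash
python3 - <<'E'
from h import *
from scipy.optimize import least_squares
np.set_printoptions(precision=4,suppress=True)
def blue(f):
    h=cv2.cvtColor(cv2.imread(f),cv2.COLOR_BGR2HSV); m=cv2.inRange(h,(98,90,15),(118,255,255))
    n,l,st,_=cv2.connectedComponentsWithStats(m); i=1+st[1:,4].argmax(); print(st[i])
    return max(cv2.findContours((l==i).astype(np.uint8),0,1)[0],key=len)[:,0]
for f,cam,n in(("pics/top0.png","top",(0,1)),("pics/side0.png","side",None)):
    w=pix2plane(cam,cv2.convexHull(blue(f))[:,0],.1)[:,:2]
    cam0=np.array(optics.get_calibration(cam)["cam_to_world"])[:2,3]
    v=np.array([.39,.235])-cam0; v/=np.linalg.norm(v)
    e=w[(w-[.39,.235])@v>.01]
    r=least_squares(lambda q:np.hypot(*(e-q[:2]).T)-.096,[.39,.23],loss="soft_l1",f_scale=.002); print(cam,r.x,np.abs(r.fun).mean(),len(e))
E
```

```text
[  103   249   121   115 10425]
top [0.3921 0.2327] 0.0005459665809274981 21
[  240   303   167   177 22664]
side [0.3915 0.2377] 0.0006564032890723204 25
```

```bash
cat >> h.py <<'E'
CR[:2]=[.392,.235]
def fz(n=10):
    v=[]
    for _ in range(n): v.append(telemetry.observe()["force"]); arm.sleep(.02)
    return np.mean(v,0)
E
python3 - <<'E'
from h import *
np.set_printoptions(precision=2,suppress=True)
th=np.radians(4)
def go(z,feed): p,R=tilted(PHI,th,zc=z); arm.move_l(*tcp(p,R),feed=feed)
go(.13,.08); go(.106,.03); arm.sleep(.3)
b=fz(); t0=telemetry.observe()["t"]; print("base",b,t0)
for z in np.arange(.105,.093,-.001):
    go(z,.01); arm.sleep(.05); f=fz()-b; print(round(z,4),f)
    if f[2]>2.5: break
print(telemetry.observe()["t"],telemetry.observe()["torque"])
snap("side","s3"); print([(round(d["conf"],2),np.round(d["extent"])) for d in optics.masks_of("lid0","side")])
E
```

```text
base [ 0.37  0.22 -2.76] 18.2917
0.105 [-0.23 -0.33 -0.04]
0.104 [-0.22 -0.07  0.11]
0.103 [-0.48 -0.02 -0.37]
0.102 [-0.48 -0.12 -0.38]
0.101 [-0.35 -0.11 -0.21]
0.1 [0.25 0.26 3.68]
21.0917 [-0.04  0.06 -0.05]
[(0.98, array([220., 302., 253., 334.])), (0.7, array([221., 336., 258., 368.])), (0.7, array([211., 368., 251., 398.]))]
```

View pics/s3.png

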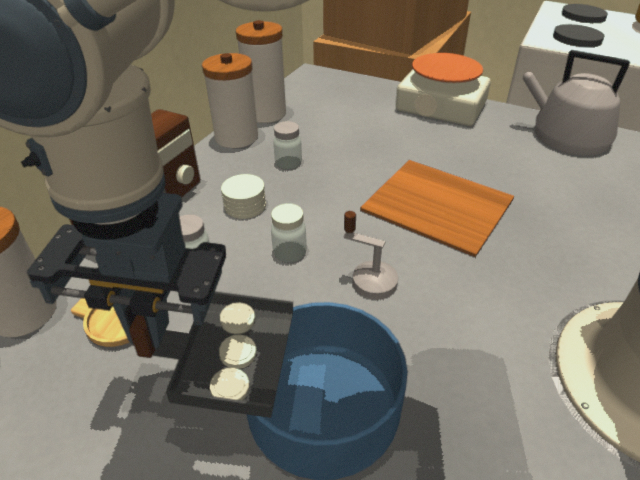

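Side view: tray edge rests on the crock rim at 3.7 N, and the lids are at (237,318), (238,351) and (230,384). Next I tip it step by step with camera and force feedback.

```bash
cat > tip.py <<'E'
from h import *
def lids(p,R):
    optics.snapshot("side"); out=[]
    o=R.T@(np.array(optics.get_calibration("side")["cam_to_world"])[:3,3]-p)
    for d in optics.masks_of("lid0","side"):
        if d["conf"]<.3: continue
        ys,xs=np.nonzero(d["mask"]); w=R.T@(pix2plane("side",[[xs.mean(),ys.mean()]],0.)[0]-p)
        r=w-o; q=o+r*((.012-o[2])/r[2])
        if -.062<q[0]<.055 and abs(q[1])<.07 and not any(np.hypot(*(q[:2]-u[:2]))<.015 for u in out): out.append(q[:2])
    return sorted(out,key=lambda q:q[1])
E
cat > run.py <<'E'
from tip import *
import sys
np.set_printoptions(precision=3,suppress=True)
B=-2.9; th,zc=float(sys.argv[1]),float(sys.argv[2]); MAX=float(sys.argv[3]); prev=None; ones=0
def go(feed=.012):
    global p,R
    p,R=tilted(PHI,np.radians(th),zc=zc); arm.move_l(*tcp(p,R),feed=feed)
th0=th; go()
while th<MAX and telemetry.observe()["t"]<52:
    f=fz(6)[2]-B
    L=lids(p,R); xs=np.array([q[0] for q in L])
    moving=prev is not None and (len(L)!=len(prev) or np.abs(xs-prev).max(initial=0)>.0025)
    print(round(telemetry.observe()["t"],1),th,"zc",round(zc,4),"f %.1f"%f,(np.array(L)*1000).round(0).astype(int).tolist(),"M" if moving else "")
    prev=xs
    ones=ones+1 if len(L)<=1 else 0
    if ones>=3: break
    if f<1.5: zc-=.0004
    elif f>6: zc-=-.0004
    if moving or len(L)<2: arm.sleep(.1); (f<1.5 or f>6) and go(); continue
    th+=1 if th>=8 else 2
    go()
print("end",th,zc,fz()-[0,0,B],telemetry.observe()["t"])
snap("side",f"s_{int(th*10)}")
E
python3 run.py 5 .0998 27
```

```text
21.7 5.0 zc 0.0998 f 6.4 [[10, -44], [-2, 3], [-4, 46]] 
22.6 7.0 zc 0.1002 f 4.3 [[9, -43], [-3, 4], [-4, 47]] 
23.3 9.0 zc 0.1002 f 3.4 [[10, -43], [-2, 3], [-4, 46]] 
23.9 10.0 zc 0.1002 f 4.0 [[10, -43], [-2, 3], [-4, 46]] 
24.5 11.0 zc 0.1002 f 4.2 [[11, -43], [-2, 3], [-4, 46]] 
25.0 12.0 zc 0.1002 f 4.6 [[10, -43], [-2, 3], [-4, 46]] 
25.6 13.0 zc 0.1002 f 5.2 [[10, -43], [-2, 3], [-4, 46]] 
26.2 14.0 zc 0.1002 f 5.7 [[10, -43], [-1, 4], [-4, 46]] 
26.7 15.0 zc 0.1002 f 5.7 [[9, -42], [-1, 3], [-4, 46]] 
27.3 16.0 zc 0.1002 f 6.1 [[8, -43], [-1, 3]] M
27.8 16.0 zc 0.1006 f 4.6 [[8, -42], [-2, 3], [-4, 46]] M
28.1 16.0 zc 0.1006 f 4.2 [[8, -42], [-1, 3], [-3, 46]] 
28.7 17.0 zc 0.1006 f 3.6 [[7, -41], [-2, 3], [-3, 46]] 
29.3 18.0 zc 0.1006 f 4.1 [[7, -41], [-4, 46]] M
29.6 18.0 zc 0.1006 f 4.5 [[7, -41], [-1, 3], [-3, 46]] M
29.9 18.0 zc 0.1006 f 4.2 [[6, -42], [-1, 3], [-3, 46]] 
30.4 19.0 zc 0.1006 f 4.2 [[0, -42], [-9, 4], [-3, 46]] M
30.7 19.0 zc 0.1006 f 4.8 [[-15, -43], [-27, 4], [-3, 46]] M
31.0 19.0 zc 0.1006 f 4.8 [[-43, -42], [-55, 4], [19, 13]] M
31.3 19.0 zc 0.1006 f 4.9 [[-4, 46]] M
31.6 19.0 zc 0.1006 f 4.6 [[-3, 47]] 
31.9 19.0 zc 0.1006 f 5.5 [[-3, 46]] 
end 19.0 0.1006 [-1.89 -0.8   4.82] 32.1083
```

Both plain lids slid off at 19° while the third stayed still at x = −3 mm. I check the picture.

View pics/s_190.png

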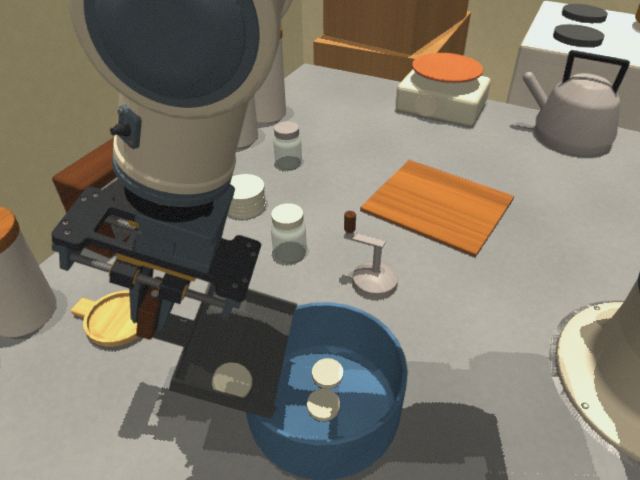

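Both plain lids lie on the crock floor at (327,373) and (322,405), and the clinging lid is on the tray at (232,379). Back to the board.

```bash
python3 - <<'E'
from h import *
np.set_printoptions(precision=3,suppress=True)
for th,z,f in((8,.112,.03),(-3,.15,.06),(-3,.20,.08)):
    arm.move_l(*tcp(*tilted(PHI,np.radians(th),zc=z)),feed=f)
R=rotz(np.radians(-11.2)); g=np.array([.4564,-.2517,.045]); p=g-R@[.1,0,.035]
t3=R@roty(np.radians(3))
arm.move_l(*tcp(p+[0,0,.19],t3),feed=.12)
T,Q=tcp(p,R)
arm.move_l(T+[0,0,.02],Q,feed=.1); arm.move_l(T+[0,0,.004],Q,feed=.02); arm.sleep(.2); b=fz()
for dz in (.002,.001,.0005,0.,-.0005):
    arm.move_l(T+[0,0,dz],Q,feed=.01); arm.sleep(.05); f=fz(6)-b; print(dz,f)
    if f[2]>3: break
hand.grip(.042); arm.sleep(.2)
arm.move_l(T+[0,0,.06],Q,feed=.08); arm.move_l(T+[0,0,.16],Q,feed=.2); arm.sleep(.3)
s=telemetry.observe(); print(s["t"],s["force"],s["width"])
snap("side","s9"); snap("top","t9")
a=cv2.imread("pics/s9.png");c=cv2.imread("pics/t9.png")
cv2.imwrite("pics/m9.png",cv2.resize(np.hstack([a,c]),(800,300),interpolation=3))
E
```

```text
0.002 [-0.302 -0.153 -0.003]
0.001 [ 0.309  0.17  -0.236]
0.0005 [-0.233 -0.082  0.103]
0.0 [-0.716  0.814  7.833]
46.4333 [ 0.641 -0.594  0.74 ] 0.04200486879285459
```

View pics/m9.png

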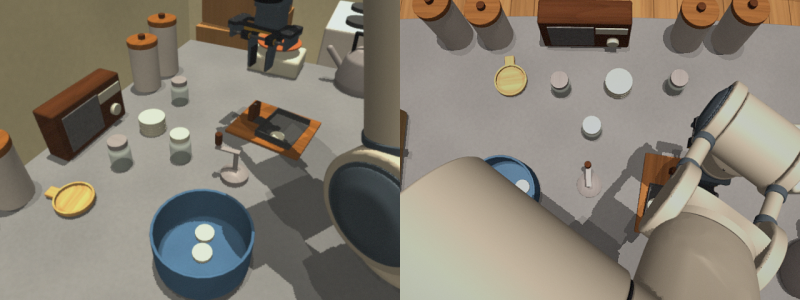

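The tray lies flat on the board with one lid at (277,136), two lids are in the crock at (204,232) and (202,252), the bystanders are unmoved, and the gripper is clear. I hand in.

```bash
python3 -c "
from rig import arm
print(arm.sign_off())"
```

```text
the job is handed in; nothing more can be done
None
```

I handed the job in at about 46 s of the 72 s: both plain lids are in the crock, and the tray is released flat on the breadboard with the clinging lid still on it; no verdict came back.

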